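Uncover the test jig and show the specimen holder to the inspection camera

ROBOT

A 6-joint arm with a two-finger parallel gripper is mounted at the origin on the work surface. World frame = base frame: x ahead of the robot, y to its left, z up, the work surface at z = 0. Lengths are in m, angles in rad, forces in N, time in s.
With the tool pointing down it reaches from about 0.3 to 0.875 m from the base axis. Payload 6.4 kg.
Tool frame: the origin (TCP) lies midway between the tips of the shut fingers; the grasp point (between the pads) lies 19 mm behind it (manip.tcp_to_grasp is the z of the grasp point in the tool frame, in m); z points along the fingers, y is the line along which they close (so a half turn about z gives the same grasp; the last joint's range is limited). The gripper opens to 88 mm and grips with 3 to 60 N. Pads are 18 mm wide; open, the fingers measure 123 mm over their backs; the gripper's body (75 mm by 187 mm) begins 45 mm behind the grasp point.
Start: joints at [1.051, 0.181, 1.607, -0, 1.354, -0.206], TCP at [0.177, 0.547, 0.239] pointing down, gripper open.
Joint ranges: [-2.99, 2.99], [-0.89, 2.07], [0.3, 2.58], [-1.14, 4.28], [0, 2.63], [-3.12, 3.12]. Speed limits (rad/s): [2.57, 2.57, 3.01, 3.14, 3.14, 3.14].

INTERFACE

Orientations are given as a 3x3 rotation matrix whose columns are the frame's x, y, z axes.
In Python, from bench import manip, cams gives the robot as it stands. Calls block until the motion is done:
- manip.goto(position, orientation): joint-space move of the TCP to a pose.
- manip.line_to(position, rot=None, vel=0.15, threshold=None): straight line of the TCP; rot=None keeps the orientation; vel is the mean speed in m/s. With threshold (N) it stops when the force on the tool has changed by that much, and returns True; else False.
- manip.move_joints(angles): joint-space move.
- manip.gripper_to(opening, newtons=None): opening from 0.0 (shut) to 1.0 (fully open); newtons is the grip in N (None keeps the last); returns when the fingers have stopped.
- manip.dwell(seconds).
- manip.ik(position, orientation): joint angles nearest the present ones, or None.
- cams.snapshot(name): name is "side" or "top"; returns a dict with "img" (420x560x3 uint8, red, green, blue), "mtx" (3x3 intrinsics, pixels), "extrinsics" (4x4, takes a point from world to camera coordinates). Camera axes: x right, y up, looking along -z (the intrinsics and any distortion apply to the point x, -y, -z); pixel columns grow to the right and rows downward; lengths in m; the calibration is good to about 2 mm. A picture is of the moment at which its call begins. There is no depth.
A pose or a line that the arm cannot do raises manip.Unreachable and nothing moves.
- manip.sign_off(): hands the job in; it is judged then, once.
Readings, each from a call of its own:
- manip.current_time(): time.
- manip.current_joint_pos(): joint angles.
- manip.current_qvel(): joint speeds.
- manip.current_joint_torque(): joint torques, N m.
- manip.current_tool_pos(): TCP position.
- manip.current_tcp_rot(): TCP orientation.
- manip.current_ft_force(): force on the tool from outside, world axes, zero at the start.
- manip.current_ft_torque(): the same for the moment, N m.
- manip.current_opening(): opening from 0.0 (shut) to 1.0 (fully open).
- manip.current_finger_force(): force on a finger pad.
Only numpy, scipy, OpenCV 4.12 (cv2) and the standard library are available. Lean on these libraries where they do the work, as an engineer would, in place of code of your own. Each camera call takes 0.05 s, during which the arm holds its last target. There are 200 camera calls.

TASK

Lift the aluminium cover off the test jig and hang it astride the square bar, then let go of it. Then take the white ceramic specimen holder out of the jig and hold it up to the inspection camera: disc centred at the focus point 150 mm straight ahead of the lens, disc side squarely facing the lens, right way up in the camera's view. Finish while still holding it there in the air, and do not touch the camera or its stand or disturb the crucible, jar and screwdriver.

Things in the scene. Friction and masses are not known exactly. Their poses are not given: they have to be found in the camera images.
- cover: Loose shielding cover of bent aluminium sheet, an inverted U, about 0.15 kg: 50 mm (x) by 60 mm (y), two 3 mm legs at x = -23.5 and +23.5 mm, 85 mm tall, 44 mm clear between them, both y ends open, a 3 mm top whose upper face is at 88 mm. A grip fin stands on the top: 10 mm thick (x), 40 mm long (y), 36 mm high (from 88 to 124 mm). Origin at the centre between the legs' lower edges, z up. At the start its legs stand on the jig's base plate, over the specimen holder.
- fin (a point): Point inside the cover's grip fin, on its centre line, 111 mm above the cover's origin (13 mm below the fin's top); axes as the cover's.
- bar: Fixed stand with a horizontal square steel bar, 24 by 24 mm, 220 mm long along y, its upper face 130 mm above the table; two 20 mm posts at its ends (y = -98 and +98 mm), 90 by 220 mm foot plate 10 mm thick. Origin at the centre of the foot's underside, z up. The cover hangs astride it, top resting on the bar, one leg on each side (cover's y along the bar's y).
- bar_top (a point): Middle of the bar's upper face.
- jig: Fixed test jig on the table: base plate 120 (x) by 110 (y) by 15 mm, with a black nest in the middle, an open slot 11 mm (x) by 44 mm (y) whose walls (6 mm) stand 12 mm above the base plate (23 by 56 mm outside). Origin at the centre of the underside, z up.
- holder: Loose specimen holder, a white ceramic plate standing on edge in the jig's nest under the cover, about 90 g: 8 mm thick (x), 40 mm wide (y), 75 mm tall (z). Origin at the centre of its lower edge, which stands on the jig's base plate 15 mm above the table; z up along the plate, +x out of the face that carries the specimen disc. The upper 38 mm of both faces is plain, for gripping. At the start the disc side faces roughly away from the robot.
- disc (a point): Centre of the dark specimen disc (20 mm across, 2 mm proud, four small brass pins round it) on the holder's +x face: 26 mm above the holder's origin and 6 mm out along its +x; axes as the holder's.
- camera: Fixed inspection camera on a stand: grey 44 mm square body 55 mm long, with a black lens barrel 34 mm across and 30 mm long. It looks along its own -x, roughly towards the robot and 20 degrees (0.35 rad) downwards; its own z is up in its view (leaning 20 degrees from vertical). Origin at the middle of the body's front face, 245 mm above the table. Shown correctly, the holder has its own axes parallel to the camera's: +x towards the lens, z with the camera's z.
- lens (a point): Centre of the lens's front glass, 30 mm ahead of the camera's origin; axes as the camera's.
- focus (a point): Focus point in the air, 150 mm straight ahead of the lens, about 180 mm above the table; axes as the camera's. The disc's centre belongs here.
- stand: The camera's fixed stand: 110 by 120 mm foot 12 mm thick, 20 mm post. Origin under the camera's front face, on the table; the post stands 20 mm beyond it (+x). Not to be touched.
- crucible: Bystander: small white ceramic cup, 50 mm across, 45 mm tall. Origin at the centre of its underside. Leave alone.
- jar: Bystander: amber glass jar with a black cap, 52 mm across, 70 mm tall. Origin at the centre of its underside. Leave alone.
- screwdriver: Bystander: screwdriver, a little under 200 mm long, lying on the table, its length along its own x, tip to +x. Leave alone.
Things that resemble listed ones, but are neither listed nor needed, are in the scene too. Leave any pink look-alike of the bar alone. Of the things that look like the cover, the smaller one is meant.

How it is judged:
By the outcome, as a careful person would: the job done as asked, in the order asked, and still so for the second after the job is handed in, while the arm keeps its last pose, push and grip.
It also fails if it takes over 56 s, if anything falls off the work surface, if the arm or the gripper's body presses on something with over 40 N, if the wrist force passes 120 N, or if a joint passes its speed limit or range.

## Working session

There is one attempt and no reset: what is moved stays moved. The work goes in short steps, each a Python script; the robot and the scene stay as the last script left them, time stands still between calls to the robot, and variables do not carry over. Pictures are saved under pics/ and viewed, at most 10 in all, crops included, and the job is handed in when it is done.

```bash
ls; mkdir -p pics; python3 - <<'E'
from bench import manip,cams
import cv2,numpy as np
for n in("side","top"):
    s=cams.snapshot(n);cv2.imwrite(f"pics/{n}0.png",cv2.resize(s["img"][:,:,::-1],(784,588)) if 0 else s["img"][:,:,::-1]);print(n,s["mtx"].tolist(),np.round(s["extrinsics"],4).tolist(),[k for k in s])
print(manip.tcp_to_grasp,manip.current_tcp_rot(),manip.current_time())
E
```

```text
pics
side [[413.35677492881535, 0.0, 274.6477084953516], [0.0, 413.35677492881535, 209.88149671059418], [0.0, 0.0, 1.0]] [[-0.9096, -0.4154, -0.0067, 0.4658], [0.3037, -0.6759, 0.6715, -0.2665], [-0.2835, 0.6088, 0.741, -0.8988], [0.0, 0.0, 0.0, 1.0]] ['img', 'mtx', 'extrinsics']
top [[407.6868769282848, 0.0, 278.8415797317731], [0.0, 407.6868769282848, 206.63917836928374], [0.0, 0.0, 1.0]] [[-0.0137, -0.9999, -0.0053, -0.0083], [0.9954, -0.0142, 0.0952, -0.5294], [-0.0952, -0.004, 0.9954, -1.2328], [0.0, 0.0, 0.0, 1.0]] ['img', 'mtx', 'extrinsics']
-0.0187 [[-9.51180866e-01  3.08633172e-01 -7.25057044e-04]
 [ 3.08633894e-01  9.51179997e-01 -1.31632631e-03]
 [ 2.83397793e-04 -1.47584157e-03 -9.99998871e-01]] 0.1
```

View pics/top0.png

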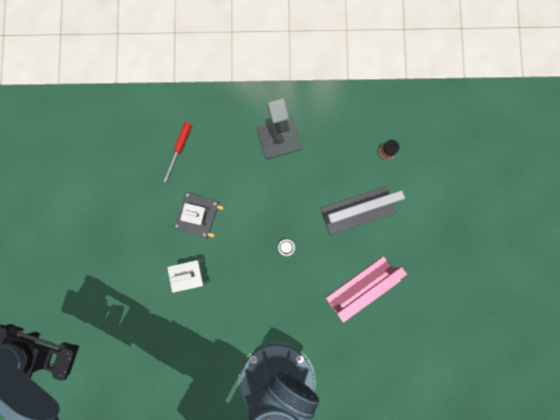

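View pics/side0.png

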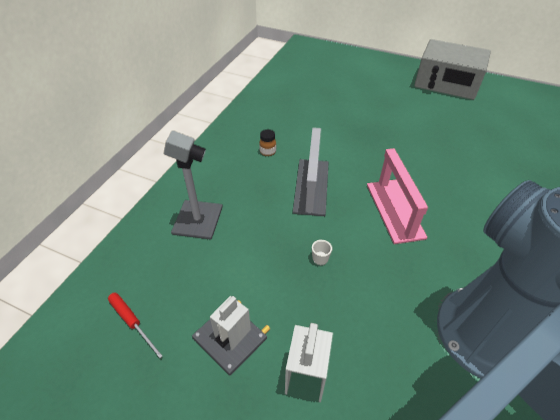

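The top view shows the jig with its cover at about (194,214), the larger look-alike cover at (185,277), the bar at (362,208) and the camera at (279,120). The side view shows the jig at (230,330) and the camera at (185,148). Next I'll zoom in for precise points.

```bash
python3 - <<'E'
import cv2,numpy as np
t=cv2.imread("pics/top0.png");s=cv2.imread("pics/side0.png")
def c(i,x,y,w,h):
    o=cv2.resize(i[y:y+h,x:x+w],(400,300),interpolation=cv2.INTER_CUBIC)
    f=400/w
    for k in range(0,w,10):
        cv2.line(o,(int((k+.5)*f),0),(int((k+.5)*f),6 if k%20 else 12),(0,255,255),1)
    for k in range(0,h,10):
        cv2.line(o,(0,int((k+.5)*f)),(6 if k%20 else 12,int((k+.5)*f)),(0,255,255),1)
    return o
m=np.vstack([np.hstack([c(t,160,180,80,60),c(t,310,170,100,75)]),np.hstack([c(t,240,90,100,75),c(s,180,290,100,75)])])
cv2.imwrite("pics/m.png",m)
m=np.hstack([c(s,270,120,140,105),c(s,150,125,80,60)])
cv2.imwrite("pics/m2.png",m)
E
```

```text
(no output)
```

View pics/m.png

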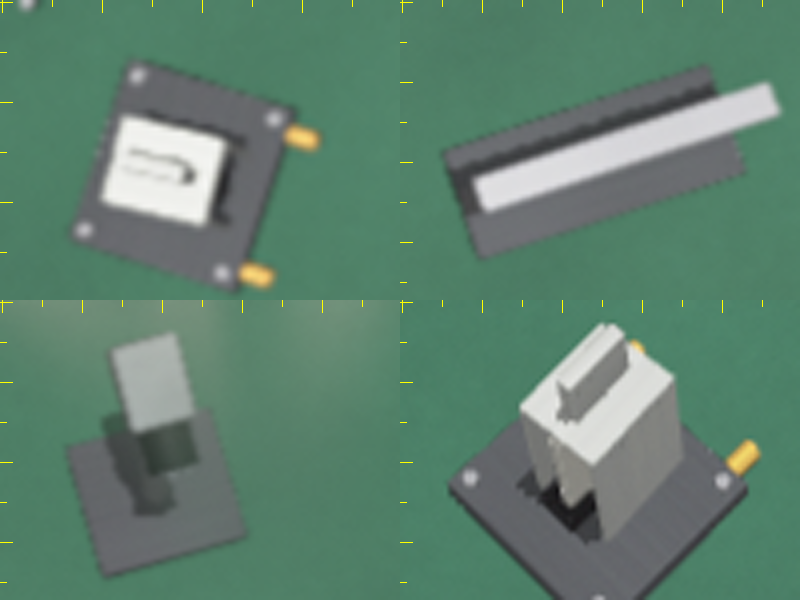

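View pics/m2.png

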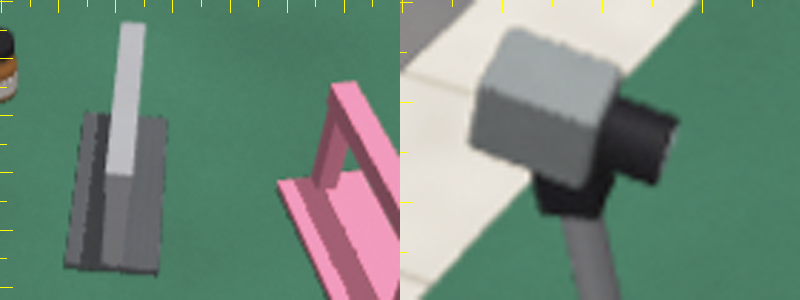

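The montage shows the cover's top face (top-view corners near 184,203 to 205,225), the bar's bright upper face (328–405, 191–222), and the camera body's top face with its front edge near (272,123)–(288,119). I'll measure these next with masks and rays.

```bash
cat > h.py <<'E'
import cv2,numpy as np
def ray(s,p):
    E=s["E"];R=E[:3,:3];t=E[:3,3];K=s["K"]
    d=np.array([(p[0]-K[0,2])/K[0,0],-(p[1]-K[1,2])/K[1,1],-1.])
    return -R.T@t,R.T@d
def onz(s,p,z):
    o,d=ray(s,p);return o+d*(z-o[2])/d[2]
def proj(s,P):
    c=s["E"][:3,:3]@np.asarray(P)+s["E"][:3,3];K=s["K"]
    return np.array([K[0,2]+K[0,0]*c[0]/-c[2],K[1,2]+K[1,1]*c[1]/c[2]])
def tri(s1,p1,s2,p2):
    o1,d1=ray(s1,p1);o2,d2=ray(s2,p2)
    a=np.linalg.lstsq(np.stack([d1,-d2],1),o2-o1,rcond=None)[0]
    A,B=o1+a[0]*d1,o2+a[1]*d2
    return (A+B)/2,np.linalg.norm(A-B)
def snap(n):
    from bench import cams
    q=cams.snapshot(n);return dict(img=q["img"],K=np.array(q["mtx"]),E=np.array(q["extrinsics"]))
def rect(s,roi,z,f):
    """largest masked blob in roi (x,y,w,h) -> centre, corners on plane z"""
    x,y,w,h=roi;im=cv2.resize(s["img"][y:y+h,x:x+w],None,fx=8,fy=8,interpolation=cv2.INTER_CUBIC).astype(int)
    m=f(im).astype(np.uint8);cs=cv2.findContours(m,0,2)[0];c=max(cs,key=cv2.contourArea)
    b=(cv2.boxPoints(cv2.minAreaRect(c))+.5)/8-.5+[x,y]
    C=np.array([onz(s,p,z) for p in b]);e=[C[1]-C[0],C[2]-C[1]]
    e.sort(key=np.linalg.norm)
    return C.mean(0),e[0],e[1],b
def yawline(e): return np.arctan2(e[1],e[0])
E
python3 - <<'E'
from h import *
import pickle
T=snap("top");S=snap("side")
pickle.dump((T,S),open("s0.pkl","wb"))
n=np.linalg.norm
for nm,roi,z,f in(("cover",(175,195,40,35),.103,lambda i:i.min(2)>150),("bar",(310,180,100,45),.130,lambda i:i.min(2)>140),("foot_jig",(165,180,60,65),.015,lambda i:(i.max(2)-i.min(2)<30)),("camtop",(262,93,35,35),.275,lambda i:i.min(2)>125),("camfoot",(250,115,55,48),.012,lambda i:(i.max(2)-i.min(2)<22)&(i.max(2)<118))):
    c,a,b,px=rect(T,roi,z,f);print(nm,c.round(4),"short",n(a).round(4),np.degrees(yawline(a)).round(1),"long",n(b).round(4),np.degrees(yawline(b)).round(1),px.round(1).tolist())
# camera body top face corners (hand-read): front edge z .2657, back .2845
f=lambda x,y:((x+.5)/4-.5+240,(y+.5)/4-.5+90)
P=[onz(T,f(195,117),.2657),onz(T,f(130,133),.2657),onz(T,f(110,50),.2845),onz(T,f(178,33),.2845)]
for p in P: print(p.round(4),"side px",proj(S,p).round(1))
g=lambda x,y:((x+.5)/5-.5+150,(y+.5)/5-.5+125)
print("side read lens rim ctr",g(666,152) ,g(266,152),"front top corners",g(222,73),g(185,100), "back",g(112,27),g(83,86))
E
```

```text
cover [0.5048 0.2352 0.103 ] short 0.0537 -13.6 long 0.0637 -104.8 [[179.2, 220.1], [183.7, 202.1], [204.9, 207.4], [200.4, 225.4]]
bar [ 0.5167 -0.2632  0.13  ] short 0.027 -164.0 long 0.2232 -72.4 [[327.5, 214.2], [402.0, 189.4], [405.0, 198.5], [330.5, 223.3]]
foot_jig [0.5089 0.2403 0.015 ] short 0.1191 -108.5 long 0.122 -17.2 [[172.6, 227.7], [184.5, 190.3], [220.6, 201.8], [208.7, 239.2]]
camtop [ 0.7516 -0.0184  0.275 ] short 0.0442 -74.8 long 0.0574 -165.7 [[266.8, 101.4], [283.6, 96.7], [289.5, 118.0], [272.7, 122.7]]
camfoot [ 0.7623 -0.0145  0.012 ] short 0.1199 -74.2 long 0.1355 -165.1 [[253.6, 119.2], [289.7, 108.7], [301.4, 148.8], [265.3, 159.3]]
[ 0.7303 -0.044   0.2657] side px [194.2 137.7]
[ 0.7205 -0.0025  0.2657] side px [188.  149.6]
[0.7682 0.009  0.2845] side px [165.  140.2]
[ 0.7786 -0.0338  0.2845] side px [172.2 128.1]
side read lens rim ctr (282.8, 155.0) (202.8, 155.0) front top corners (194.0, 139.2) (186.6, 144.6) back (172.0, 130.0) (166.2, 141.8)
```

```bash
cat >> h.py <<'E'
def tool(yaw):  # tool down, tool y at yaw
    y=np.array([np.cos(yaw),np.sin(yaw),0]);z=np.array([0,0,-1.]);return np.stack([np.cross(y,z),y,z],1)
E
python3 - <<'E'
from h import *
import pickle
from bench import manip
T,S=pickle.load(open("s0.pkl","rb"))
# camera check: triangulate
f=lambda x,y:((x+.5)/4-.5+240,(y+.5)/4-.5+90)
g=lambda x,y:((x+.5)/5-.5+150,(y+.5)/5-.5+125)
for a,b in((f(195,117),g(222,73)),(f(110,50),g(83,86)),(f(178,33),g(112,27))): print(tri(T,a,S,b))
o=np.array([.7333,-.0222,.245])
for yw in(14,15.5):
    y=np.radians(yw);p=o-.03*np.array([np.cos(.35)*np.cos(y),np.cos(.35)*np.sin(y),np.sin(.35)]);print("lens",p,proj(S,p),proj(T,p))
# foot edges by line fits at z=.012 : left and bottom edges
im=cv2.cvtColor(T["img"],cv2.COLOR_RGB2HSV)[:,:,1].astype(float)
def edge(pts,axis,lim):
    q=[]
    for k in range(*pts):
        l=im[k,lim[0]:lim[1]] if axis==0 else im[lim[0]:lim[1],k]
        gr=np.abs(np.diff(l));p=lim[0]+.5+(gr*np.arange(len(gr))).sum()/gr.sum()
        q.append(onz(T,(p,k) if axis==0 else (k,p),.012))
    v=cv2.fitLine(np.float32(q)[:,:2],cv2.DIST_HUBER,0,.01,.01).ravel();return v,np.degrees(np.arctan2(v[1],v[0]))
print("foot left",edge((132,152),0,(252,270)),"bottom",edge((270,296),1,(143,166)),"right",edge((122,144),0,(289,308)))
cx,cy=.5048,.2352
for k in(0,np.pi):
    for p,yw in(((cx,cy,.107),np.radians(-13.6)),((.5167,-.2632,.137),np.radians(17.6)),((.55,-.05,.22),np.radians(14.5))):
        j=manip.ik(np.array(p),tool(yw+k));print(None if j is None else np.round(j,2))
E
```

```text
(array([ 0.73183788, -0.0441228 ,  0.260823  ]), np.float64(2.809361086704401e-05))
(array([0.76846437, 0.008481  , 0.28003955]), np.float64(0.0029161283358328186))
(array([ 0.78064049, -0.0339025 ,  0.27861756]), np.float64(0.00020669135366120254))
lens [ 0.70595592 -0.02901764  0.23471307] [201.89554036 155.02455694] [282.5757321  131.69378893]
lens [ 0.70614376 -0.02973109  0.23471307] [201.9881659  154.81657011] [282.84745423 131.61949356]
foot left (array([0.9753652 , 0.22059621, 0.7370145 , 0.04005745], dtype=float32), np.float32(12.744052)) bottom (array([ 0.20768952, -0.9781948 ,  0.6955301 , -0.02253619], dtype=float32), np.float32(-78.01301)) right (array([ 0.9805992 ,  0.19602327,  0.77447647, -0.07436424], dtype=float32), np.float32(11.304506))
[ 0.22  0.3   1.76 -0.    1.09  0.46]
[-0.68  0.3   1.68 -0.    1.16 -0.98]
[-0.31  0.15  1.68 -0.    1.31 -0.56]
[ 0.22  0.3   1.76 -0.    1.09 -2.68]
[-0.68  0.3   1.68 -0.    1.16  2.16]
[-0.31  0.15  1.68 -0.    1.31  2.58]
```

```bash
python3 - <<'E'
from h import *
from bench import manip
R=tool(np.radians(-13.6));c=np.array([.5048,.2352])
g=-manip.tcp_to_grasp
manip.goto(np.r_[c,.20],R)
print(manip.line_to(np.r_[c,.126-g],vel=.12,threshold=8),manip.current_tool_pos())
manip.gripper_to(0.0,25)
print(manip.current_opening(),manip.current_finger_force(),manip.current_time())
manip.line_to(np.r_[c,.126-g+.155],vel=.15)
print(manip.current_opening(),manip.current_finger_force(),manip.current_ft_force(),manip.current_time())
for n in("top","side"):
    cv2.imwrite(f"pics/{n}1.png",snap(n)["img"][:,:,::-1])
b=np.array([.5167,-.2632]);Rb=tool(np.radians(17.6))
manip.line_to(np.r_[b,.126-g+.165],rot=Rb,vel=.2)
print(manip.current_tool_pos(),manip.current_time())
T=snap("top");S=snap("side")
import pickle;pickle.dump((T,S),open("s1.pkl","wb"))
z=lambda i,x,y,w,h:cv2.resize(i[y:y+h,x:x+w,::-1],(400,300),interpolation=cv2.INTER_CUBIC)
cv2.imwrite("pics/m3.png",np.vstack([np.hstack([z(T["img"],160,180,80,60),z(T["img"],310,170,100,75)]),np.hstack([z(S["img"],180,270,100,75),z(S["img"],250,60,140,105)])]))
E
```

```text
False [0.50539352 0.23544749 0.10804049]
0.1092206741873347 24.974841142538935 3.9417
0.10586766258796111 24.97417679289356 [-0.20217044  0.22214385 -1.07346197] 5.125
[ 0.51676754 -0.26262293  0.27233049] 7.8667
```

View pics/m3.png

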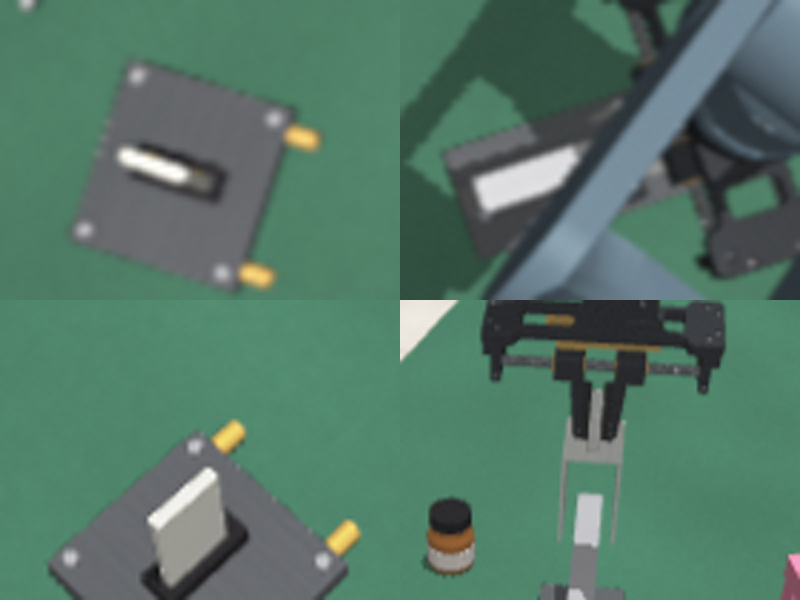

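The cover is astride the bar with one leg on each side (side crop, about 565–615 px). The holder is now exposed, with its top edge at about (190,213) in the top view and the plain face towards the robot. I'll lower the cover, release it and measure the holder.

```bash
python3 - <<'E'
from h import *
from bench import manip
import pickle
T,S=pickle.load(open("s1.pkl","rb"))
b=np.array([.5167,-.2632]);g=-manip.tcp_to_grasp
manip.line_to(np.r_[b,.156-g+.012],vel=.12)
print(manip.line_to(np.r_[b,.156-g-.006],vel=.03,threshold=5),manip.current_tool_pos()-[0,0,.156-g],manip.current_ft_force())
manip.gripper_to(0.45); 
manip.line_to(np.r_[b,.23],vel=.12)
c,a,l,px=rect(T,(178,200,30,25),.090,lambda i:i.min(2)>140)
n=np.linalg.norm
print("holder",c,n(a),np.degrees(yawline(a)),n(l),np.degrees(yawline(l)),px)
r=rect(T,(165,180,60,65),.015,lambda i:(i.max(2)-i.min(2)<30));print("jig",r[0],np.degrees(yawline(r[1])))
print(manip.current_time())
E
```

```text
True [ 0.5168464  -0.2633986  -0.00060779] [0.48018494 0.60093909 3.81547313]
holder [0.50929868 0.24381141 0.09      ] 0.011765139670105201 -18.01826696337576 0.044418705786847645 -109.16925769323336 [[182.3375001  212.11250114]
 [183.61249971 208.28750038]
 [197.89999962 213.05000114]
 [196.625      216.87500191]]
jig [0.50885348 0.2402312  0.015     ] -108.54138604321179
11.15
```

```bash
cat > goal.py <<'E'
import numpy as np
yw=np.radians(14.5);t=np.radians(20)
xc=np.array([np.cos(t)*np.cos(yw),np.cos(t)*np.sin(yw),np.sin(t)])
zc=np.array([-np.sin(t)*np.cos(yw),-np.sin(t)*np.sin(yw),np.cos(t)])
Rc=np.stack([xc,np.cross(zc,xc),zc],1)
O=np.array([.7335,-.0222,.245])
lens=O-.03*xc;focus=lens-.15*xc
Rt=np.stack([np.cross(xc,-zc),xc,-zc],1)
def tcp(g,off=np.zeros(3)): return focus+Rc@(np.array([-.006,0,.031-g])+off)
E
python3 - <<'E'
from h import *
from goal import *
from bench import manip
g=-manip.tcp_to_grasp
print(focus,tcp(g),np.linalg.det(Rt),manip.ik(tcp(g),Rt))
T=snap("top");S=snap("side")
R=tool(np.radians(-18.3));c=np.array([.5093,.2432])
manip.line_to(np.r_[c,.20],rot=R,vel=.22)
print(manip.line_to(np.r_[c,.072-g],vel=.1,threshold=8),manip.current_tool_pos())
manip.gripper_to(0.0,40)
print(manip.current_opening(),manip.current_finger_force(),manip.current_time())
manip.line_to(np.r_[c,.072-g+.12],vel=.12)
S2=snap("side");print(manip.current_opening(),manip.current_ft_force(),manip.current_time())
z=lambda i,x,y,w,h:cv2.resize(i[y:y+h,x:x+w,::-1],(400,300),interpolation=cv2.INTER_CUBIC)
cv2.imwrite("pics/m4.png",np.vstack([np.hstack([z(T["img"],310,170,100,75),z(S["img"],250,80,140,105)]),np.hstack([z(S2["img"],180,230,160,120),z(S2["img"],160,180,80,60)])]))
cv2.imwrite("pics/full2.png",S2["img"][:,:,::-1])
E
```

```text
[ 0.56974299 -0.06455044  0.18343637] [ 0.56021157 -0.06701544  0.19294247] 1.0000000000000002 [-0.45741308  0.00641756  1.93481013  0.2778391   0.94977486 -0.84435324]
False [0.50985969 0.24334966 0.05401383]
0.08660123558387048 39.9999881722033 15.9083
0.0841598818422935 [ 0.34090957 -0.26796992 -1.12374303] 17.1083
```

View pics/m4.png

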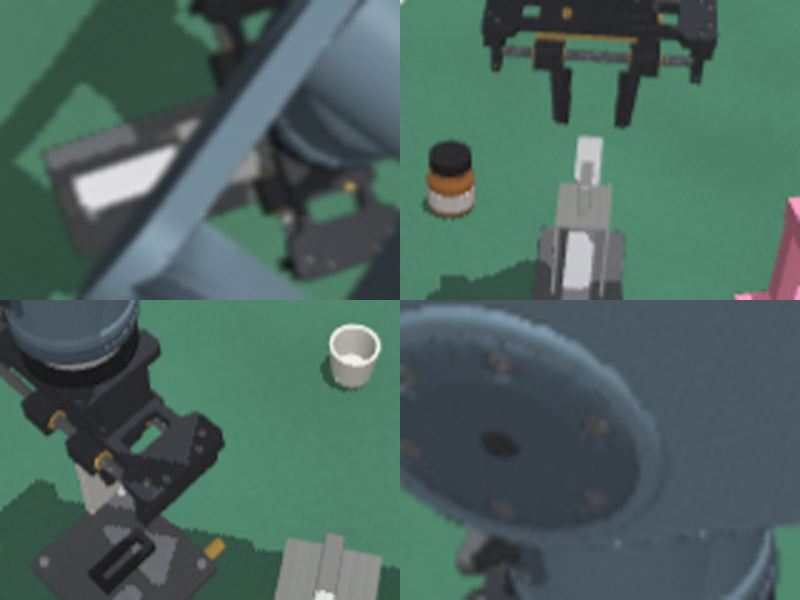

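The cover hangs on the bar with the gripper clear of it. The nest is empty and the holder is in the fingers. Moving to the focus point.

```bash
python3 - <<'E'
from h import *
from goal import *
from bench import manip
import pickle
g=-manip.tcp_to_grasp
manip.line_to(tcp(g),rot=Rt,vel=.13); manip.dwell(.3)
print(manip.current_tool_pos()-tcp(g),np.round(manip.current_tcp_rot()-Rt,4).tolist(),manip.current_time())
T=snap("top");S=snap("side");pickle.dump((T,S),open("s3.pkl","wb"))
print("focus px T",proj(T,focus),"S",proj(S,focus))
H=[focus+Rc@(np.array([x,y,z])-[.006,0,.026]) for x in(-.004,.004) for y in(-.02,.02) for z in(0,.075)]
print(np.array([np.r_[proj(T,p),proj(S,p)] for p in H]).round(1))
z=lambda i,x,y,w,h:cv2.resize(i[y:y+h,x:x+w,::-1],(400,300),interpolation=cv2.INTER_CUBIC)
px,py=proj(T,focus).astype(int);qx,qy=proj(S,focus).astype(int)
print(px,py,qx,qy)
cv2.imwrite("pics/m5.png",np.vstack([np.hstack([z(T["img"],px-40,py-30,80,60),z(S["img"],qx-40,qy-30,80,60)]),cv2.resize(np.hstack([T["img"],S["img"]])[:,:,::-1],(800,300))]))
E
```

```text
[ 1.92126710e-05  1.67805689e-04 -4.90845960e-07] [[-0.0003, -0.0001, -0.0001], [-0.0001, 0.0003, 0.0001], [-0.0, -0.0, -0.0]] 19.9833
focus px T [296.35682554 185.944037  ] S [263.10736186 178.43530723]
[[303.  185.7 265.2 181.2]
 [307.1 191.2 275.5 160.2]
 [289.1 189.5 262.  192.9]
 [292.2 195.2 272.4 171.9]
 [302.3 183.  262.1 180. ]
 [306.4 188.2 272.3 158.9]
 [288.4 186.7 258.8 191.7]
 [291.5 192.3 269.1 170.6]]
296 185 263 178
```

View pics/m5.png

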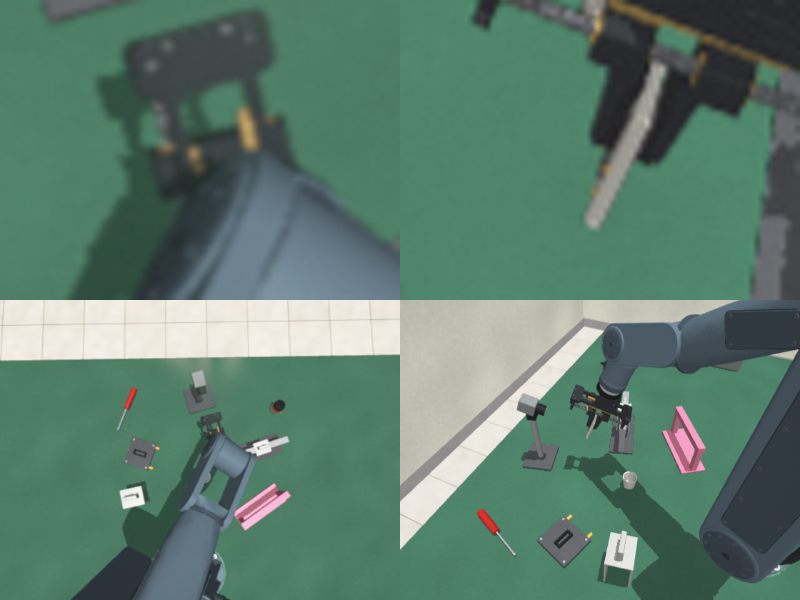

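The side view shows the holder's lower end at about (261,193) and its top corner at about (272.6,171). Both match the predicted pixels to within about 1 px. The disc pins are on the camera side, the cover is still on the bar and the bystanders haven't moved, so I'm handing in.

```bash
python3 -c "
from bench import manip
print(manip.current_opening(),manip.current_time(),manip.sign_off())"
```

```text
the job is handed in; nothing more can be done
0.08893322013407898 20.0833 None
```

I handed the job in at about 20 s: the cover hangs astride the bar, released, and the arm is holding the specimen holder at the focus point, disc towards the lens and right way up, within about 1–3 mm by the side camera view; no verdict came back.

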